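# Clear the weight off the garnish bin and hold its cover at the balance point

## Task

The large check weight is keeping the garnish bin's hooded cover shut: lift it off and set it down upright on the worktop beside the small check weight (no more than about 10 cm apart), without dropping it. Then take the cover by its bar handle, swing it up to its balance point, about 68 degrees open, where it would fall neither shut nor back, and finish still holding the handle with the cover standing there motionless; do not let it go over backwards. Leave the small weight and the other things where they are.

Things in the scene. Friction and masses are not known exactly. Their poses are not given: they have to be found in the camera images.
- bin: The garnish bin, fixed: an open steel tray 182 x 222 mm and 55 mm high with two dividers, closed by a white hooded cover. Origin: centre of its underside, on the worktop. x points from the handle side to the hinge side (away from the robot at yaw 0), y along the hinge, z up. With the cover shut the whole is 115 mm high with a flat top 186 (x) by 226 mm (y).
- hinge (a point): Middle of the cover's hinge pin, at (97, 0, 55) mm in the bin's frame; the pin runs along the bin's y.
- cover (a joint): Opening angle of the cover about the hinge, rad: 0 shut, 1.8 fully open, leaning back against its stop; the bar swings up and over towards the bin's +x. The cover with its handle weighs 0.36 kg; its centre of mass, shut, lies 104 mm before and 42 mm above the hinge pin, so it is balanced at 1.183 rad (68 degrees). The hinge runs almost without friction: let go short of that angle the cover falls shut, beyond it it falls back.
- handle_mid (a point): Middle of the bar handle's axis. The bar is a round steel rod, 12 mm in diameter and 136 mm long, parallel to the hinge, on two posts 120 mm apart that hold its axis 42 mm in front of the cover's front wall. Shut, it lies at (-135, 0, 87) mm in the bin's frame, that is 232 mm before and 32 mm above the hinge pin; it travels on an arc of 234 mm radius about the pin. The bar may turn between the fingers. This frame turns with the cover; y along the bar.
- big_weight_mid (a point): Centre, half-way up, of the large check weight: grey metal, round, 43 mm in diameter and 52 mm high with a knob on top, about 0.5 kg, loose; it stands at first on the flat top of the shut cover. z up.
- big_weight: The large check weight as a body; origin at the centre of its underside.
- small_weight_mid (a point): Centre, half-way up, of the small check weight: the same shape, 32 mm in diameter and 40 mm high, 0.2 kg, loose, standing on the worktop to the left or right of the bin. z up.
- steel_bowl: Bystander: round steel bowl, 124 mm across and 45 mm high, loose; origin at the centre of its underside.
- dish: Bystander: small white dish, 96 mm across and 26 mm high, loose; origin at the centre of its underside.
- tape_roll: Bystander: roll of masking tape lying flat, 96 mm across and 25 mm high, loose; origin at the centre of its underside.
- pen: Bystander: marker pen 128 mm long, 15 mm high, loose, lying along its x; origin at the centre of its underside.
There are look-alikes about, which are no part of the job. What is shaped like the big_weight but black or blue is not meant.

How it is judged:
On the way, in this order (a step that is already met when the one before it is completed fails the run):
1. the large check weight stands upright on the worktop beside the small one, let go, the cover still shut (height (world z) of big_weight_mid between 0.018 and 0.034 m and angle between each of big_weight_mid, small_weight_mid's own z axis and vertical below 0.15 rad and horizontal distance between big_weight_mid and small_weight_mid below 0.15 m and contact force between the fingers and big_weight below 0.05 N and linear speed of big_weight below 0.03 m/s and value of joint cover below 0.1 rad), for 0.2 s.
2. the cover stands still at its balance point, held by the handle (value of joint cover between 1.093 and 1.273 rad and velocity of joint cover between -0.08 and 0.08 rad/s and contact force between the fingers and cover_c0 above 1 N), for 0.5 s.
At the end, for the whole second after the job is handed in: Cover still (under 0.08 rad/s) at 1.183 rad, give or take 0.09, fingers on its handle (over 1 N); large weight upright on the worktop, let go, its axis within 150 mm of the small weight's, both upright; small weight and bystanders within 30 mm of where they were (all of step 2 and height (world z) of big_weight_mid between 0.018 and 0.034 m and angle between each of big_weight_mid, small_weight_mid's own z axis and vertical below 0.15 rad and horizontal distance between big_weight_mid and small_weight_mid below 0.15 m and contact force between the fingers and big_weight below 0.05 N and linear speed of big_weight below 0.03 m/s and distance of each of steel_bowl, dish, tape_roll, pen, small_weight_mid from where it was at the start of the episode below 0.03 m); the arm keeps its last pose, push and grip.
It fails at once if the cover swung well past its balance point (over 1.40 rad) (value of joint cover above 1.4 rad).
It fails at once if a check weight toppled (over 0.7 rad) (angle between any of big_weight_mid, small_weight_mid's own z axis and vertical above 0.7 rad).
It fails at once if the large check weight was dropped (free fall of more than about 2 cm) (linear speed of big_weight above 0.65 m/s and contact force between anything else and big_weight below 0.05 N).
It fails at once if the small weight or a bystander was shifted more than 30 mm (distance of any of steel_bowl, dish, tape_roll, pen, small_weight_mid from where it was at the start of the episode above 0.03 m).
It also fails if it takes over 56 s, if anything falls off the work surface, if the arm or the gripper's body presses on something with over 40 N, if the wrist force passes 120 N, or if a joint passes its speed limit or range.

## Robot

A 7-joint arm with a two-finger parallel gripper is mounted at the origin on a cart in front of the work surface, level with it; the furniture and walls round the work are solid. World frame = base frame: x ahead of the robot, y to its left, z up, the work surface at z = 0. Lengths are in m, angles in rad, forces in N, time in s.
With the tool pointing down it reaches from about 0.425 to 1.025 m from the base axis. Payload 9.4 kg.
Tool frame: the origin (TCP) lies midway between the tips of the shut fingers; the grasp point (between the pads) lies 19 mm behind it; z points along the fingers, y is the direction in which the jaws open and shut (so a half turn about z gives the same grasp; the last joint's range is limited). The gripper opens to 85 mm and grips with 20 to 120 N. Pads are 22 mm wide; open, the fingers measure 114 mm over their backs; the gripper's body (76 mm by 85 mm) begins 54 mm behind the grasp point. The pads swing forward as they close: fully open they stand 13 mm farther back than shut.
Start: joints at [-1.297, 0.599, -0.003, 1.599, 0.002, 0.943, -0.08], TCP at [0.249, 0.681, 0.231] pointing down, gripper open.
Joint ranges: [-2.57, 2.57], [-0.35, 1.97], [-1.29, 1.29], [0.11, 2.56], [-1.05, 4.19], [0.11, 1.86], [-2.63, 2.63]. Speed limits (rad/s): [2.22, 2.22, 3.01, 3.01, 3.14, 3.14, 3.14].

## Interface

Orientations are given as a 3x3 rotation matrix whose columns are the frame's x, y, z axes.
In Python, from workcell import arm, viewer, ticket, boxes_of gives the robot as it stands.
- The arm moves only by the tool arm_command, never from a script. Its argument "deltas" is text: rows parted by semicolons, each of 4 numbers parted by spaces: the shift along the world's x, y, z in units of 60 mm (1.0 is 60 mm), then the turn about the world's z in units of 5 degrees (1.0 is 5 degrees). In form: tx ty tz spin; .... A call has 1 to 10 rows; each row shifts and turns the commanded pose from where the row before left it; what a row does not reach is not made up. A row lasts 1/8 s, in which the tool goes at most 62.5 mm and 10.7 degrees, less where a joint would pass 70% of its speed; a pose out of reach is approached as far as the arm can. A call is refused whole if a number of a shift passes 1 or a number of a turn 1, either way. A call with a gripper value outside its range is refused whole. "fingers" is the opening in per cent of the stroke, from 0 (shut) to 100 (fully open), set as the call begins (left out, the last holds). The fingers move at their own pace and stop on an object; "grip_force" is the grip in N (left out, the last holds). Time passes only in rows, so rows that do not move let the fingers close. It gives the time, the measured TCP pose, the force and the opening at its end, in the units of the state.
- arm.state(): the state, without advancing time (a new reading comes with each control period).
- viewer.grab_frame(name): name is "side" or "top"; returns the picture (400x640x3 uint8, blue, green, red); there is no depth.
- viewer.calibration(name): a dict with "camera_matrix" (3x3 intrinsics, pixels), "distortion" ([k1, k2, p1, p2, k3] as OpenCV has them; the pictures are not rectified), "world_from_camera" (4x4, takes a point from camera to world coordinates). Camera axes: x right, y down, z forward; pixel columns grow to the right and rows downward; lengths in m; the calibration is good to about 2 mm. A picture is of the moment at which its call begins. calibration takes no time and is no camera call.
- ticket.close_job(): hands the job in, once; it reports no verdict.
Trained networks look in the newest picture that a camera, given by its name, has taken for a name from the list of things; names that differ only in an ending like _2 or _b are one class to them, and where a whole thing is asked for, a point or a joint stands for the part that bears it (a point fixed in the world has none). Each returns a list of dicts, best first, with "confidence" (0 to 1); they miss things now and then, are a little off and sometimes report something else, mostly with a low value. They report only what shows in the picture. A call takes as long as a camera call. They do not tell look-alikes from the thing itself.
- boxes_of(name, camera): "point" ([column, row] as shares, 0 to 1, of the picture: columns of its width, rows of its height, amid what is visible of it).
The state is a dict: "t": time; "qpos": joint angles; "qd": joint speeds; "effort": joint torques, N m; "position": TCP position; "ee_rot": TCP orientation; "wrist_force": force on the tool from outside, world axes, zero at the start; "wrist_torque": the same for the moment, N m; "gripper_width": finger opening in m.
Only numpy, scipy, OpenCV 4.12 (cv2) and the standard library are available. Lean on these libraries where they do the work, as an engineer would, in place of code of your own. Each camera call takes 0.05 s, during which the arm holds its last target. There are 200 camera calls.

## Working session

There is one attempt and no reset: what is moved stays moved. The work goes in short steps, Python scripts to look and compute and a tool call to move; the robot and the scene stay as the last step left them, time stands still between calls to the robot, and variables do not carry over. Pictures are saved under pics/ and viewed, about 8 in all and at most 12, crops included, and the job is handed in when it is done.

Besides the shell and the picture viewer there is one more tool, called after "Request:" as a command line: name --argument value ..., lists and objects as JSON in quotes. arm_command: Moves the arm, as the interface text tells. Its arguments: {"type":"object","properties":{"deltas":{"type":"string"},"fingers":{"type":"number"},"grip_force":{"type":"number"}},"required":["deltas"]}

```bash
mkdir -p pics; ls; cat > h.py <<'E'
import numpy as np, cv2
from workcell import arm, viewer, ticket, boxes_of
def ray(cam,px):
    c=viewer.calibration(cam);K=np.array(c["camera_matrix"]);D=np.array(c["distortion"]);T=np.array(c["world_from_camera"])
    p=cv2.undistortPoints(np.array([[px]],float),K,D)[0,0]
    return T[:3,3],T[:3,:3]@np.array([p[0],p[1],1.])
def at(cam,px,z):
    o,d=ray(cam,px);return o+d*(z-o[2])/d[2]
def proj(cam,P):
    c=viewer.calibration(cam);T=np.linalg.inv(np.array(c["world_from_camera"]))
    P=np.atleast_2d(P).astype(float)
    return cv2.projectPoints(P,cv2.Rodrigues(T[:3,:3])[0],T[:3,3],np.array(c["camera_matrix"]),np.array(c["distortion"]))[0][:,0]
def tri(a,b):
    (o1,d1),(o2,d2)=ray(*a),ray(*b)
    A=np.stack([d1,-d2],1);s=np.linalg.lstsq(A,o2-o1,rcond=None)[0]
    p,q=o1+d1*s[0],o2+d2*s[1];return (p+q)/2,np.linalg.norm(p-q)
E
python3 - <<'E'
from h import *
np.set_printoptions(precision=3,suppress=True)
for c in("top","side"):
    cv2.imwrite(f"pics/{c}0.png",viewer.grab_frame(c))
    T=np.array(viewer.calibration(c)["world_from_camera"]);print(c,T[:3,3],T[:3,2])
    for n in("bin","handle_mid","big_weight_mid","small_weight_mid","steel_bowl","dish","tape_roll","pen"):
        print(c,n,[(np.round(np.array(r["point"])*[640,400],1),round(r["confidence"],2)) for r in boxes_of(n,c)][:5])
E
```

```text
pics
top [0.447 0.015 1.362] [ 0.114  0.008 -0.993]
top bin [(array([308.6, 204.1]), 0.72)]
top handle_mid [(array([310.2, 203.5]), 0.89), (array([243.9, 166. ]), 0.56), (array([406.6, 182.5]), 0.23)]
top big_weight_mid [(array([303.4, 196.2]), 0.77), (array([366.2, 195.4]), 0.53), (array([370.2, 171.2]), 0.5), (array([373.1, 234.4]), 0.47)]
top small_weight_mid [(array([412.8, 239.8]), 0.59), (array([243.9, 147.9]), 0.5)]
top steel_bowl [(array([225.8, 223.5]), 0.62)]
top dish [(array([202.4, 191.3]), 0.88)]
top tape_roll [(array([249.2, 168.2]), 0.7)]
top pen [(array([405.6, 181.6]), 0.7)]
side [ 0.447 -0.88   0.953] [ 0.129  0.728 -0.674]
side bin [(array([310.5, 215. ]), 0.73)]
side handle_mid [(array([310.9, 207.7]), 0.6)]
side big_weight_mid [(array([323.5, 262.2]), 0.81), (array([353.4, 263.1]), 0.75), (array([282.2, 275.7]), 0.58)]
side small_weight_mid [(array([280.3, 321.1]), 0.59)]
side steel_bowl [(array([275.9, 167.6]), 0.65)]
side dish [(array([304. , 153.9]), 0.86)]
side tape_roll [(array([343.5, 175.1]), 0.76)]
side pen []
```

```bash
python3 - <<'E'
import cv2
a=cv2.imread("pics/top0.png")[100:300,160:480];b=cv2.imread("pics/side0.png")[110:350,180:440]
cv2.imwrite("pics/tc.png",cv2.resize(a,None,fx=2.5,fy=2.5,interpolation=cv2.INTER_CUBIC));cv2.imwrite("pics/sc.png",cv2.resize(b,None,fx=2.5,fy=2.5,interpolation=cv2.INTER_CUBIC))
E
```

```text
(no output)
```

View pics/tc.png

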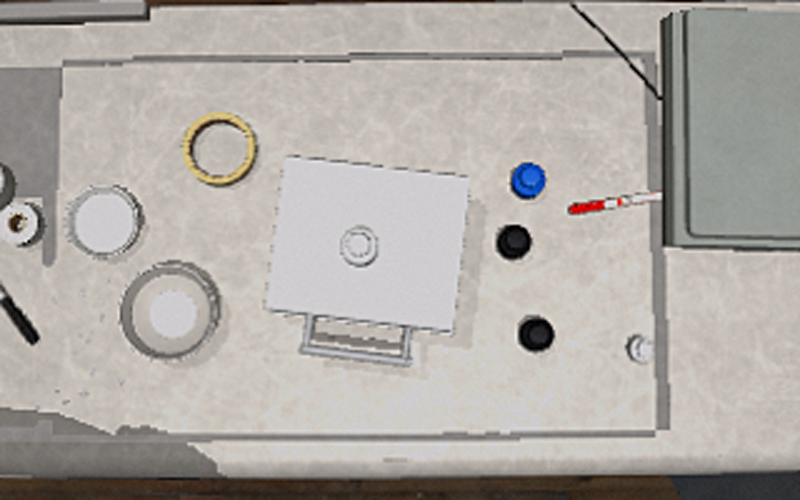

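View pics/sc.png

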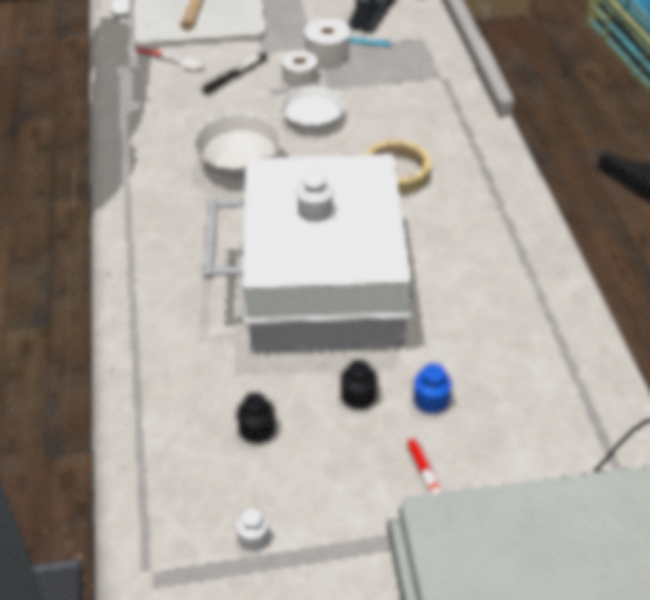

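The top crop shows the big grey weight on the cover at (358,245), the small one at (640,348), black and blue decoys between them, the handle at (355,355), and the cover turned a few degrees. The side crop agrees.

```bash
python3 - <<'E'
from h import *
np.set_printoptions(precision=3,suppress=True)
f=lambda x,y:(160+x/2.5,100+y/2.5); g=lambda x,y:(180+x/2.5,110+y/2.5)
C=[at("top",f(*p),.115) for p in((288,156),(469,177),(453,333),(267,310))]
print("corners",np.array(C),"center",np.mean(C,0)); 
x=(C[0]+C[1]-C[2]-C[3]);y=(C[0]+C[3]-C[1]-C[2]);print(np.linalg.norm(x)/2,np.linalg.norm(y)/2,"yaw",np.degrees([np.arctan2(x[1],x[0]),np.arctan2(-y[0],y[1])]))
print("bar ends z.087",at("top",f(303,351),.087),at("top",f(411,362),.087))
print("big", at("top",f(358,244),.167), tri(("top",f(358,244)),("side",g(315,190))))
print("small",at("top",f(640,348),.03), tri(("top",f(640,348)),("side",g(252,523))))
for n,p in dict(black1=(514,240),black2=(536,332),blue=(528,179),).items(): print(n,at("top",f(*p),.035))
print("pen",at("top",f(570,210),.01),at("top",f(660,195),.01))
print("bowl",at("top",f(170,312),.03)); print("case",at("top",f(663,245),.1))
s=arm.state();print(s["position"],s["ee_rot"],s["t"])
E
```

```text
corners [[ 0.697  0.148  0.115]
 [ 0.669 -0.07   0.115]
 [ 0.482 -0.048  0.115]
 [ 0.511  0.172  0.115]] center [0.59  0.05  0.115]
0.18767473880678662 0.22102703070278015 yaw [-7.169 -7.456]
bar ends z.087 [0.463 0.132 0.087] [0.449 0.002 0.087]
big [0.583 0.062 0.167] (array([0.586, 0.062, 0.149]), np.float64(0.001771527435209637))
small [ 0.463 -0.289  0.03 ] (array([ 0.464, -0.29 ,  0.027]), np.float64(0.002002909550536142))
black1 [ 0.601 -0.132  0.035]
black2 [ 0.485 -0.157  0.035]
blue [ 0.68  -0.151  0.035]
pen [ 0.643 -0.208  0.01 ] [ 0.662 -0.327  0.01 ]
bowl [0.514 0.307 0.03 ]
case [ 0.586 -0.305  0.1  ]
[0.249 0.681 0.231] [[-0.939  0.344  0.   ]
 [ 0.344  0.939 -0.   ]
 [-0.     0.    -1.   ]] 0.9
```

Request:
arm_command --deltas "0.31 -0.57 0 -0.86;0.31 -0.57 0 -0.86;0.31 -0.57 0 -0.86;0.31 -0.57 0 -0.86;0.31 -0.57 0 -0.86;0.31 -0.57 0 -0.86;0.31 -0.57 0 -0.86;0.31 -0.57 0 -0.86;0.31 -0.57 0 -0.86;0.31 -0.57 0 -0.86" --fingers 100 --grip_force 40

```text
t: 2.15
position: [0.4358, 0.3378, 0.2315]
ee_rot: [[-0.45, 0.893, 0.0], [0.893, 0.45, 0.0], [0.0, 0.001, -1.0]]
wrist_force: [-0.4, -0.7, 0.6]
gripper_width: 0.0855
```

Request:
arm_command --deltas "0.31 -0.57 0 -0.86;0.31 -0.57 0 -0.86;0.31 -0.57 0 -0.86;0.31 -0.57 0 -0.86;0.31 -0.57 0 -0.86;0.31 -0.57 0 -0.86;0.31 -0.57 0 -0.86;0.31 -0.57 0 -0.86;0 0 0 0;0 0 0 0"

```text
t: 3.4
position: [0.5837, 0.0658, 0.2312]
ee_rot: [[0.13, 0.992, -0.0], [0.992, -0.13, 0.0], [0.0, -0.0, -1.0]]
wrist_force: [-0.2, 0.5, 0.3]
gripper_width: 0.0853
```

Request:
arm_command --deltas "0.02 -0.06 -0.4 0;0 0 -0.4 0;0 0 -0.4 0;0 0 -0.35 0;0 0 -0.2 0;0 0 -0.1 0;0 0 0 0;0 0 0 0"

```text
t: 4.4
position: [0.5855, 0.0617, 0.1209]
ee_rot: [[0.13, 0.991, 0.001], [0.991, -0.13, 0.0], [0.0, 0.001, -1.0]]
wrist_force: [-0.2, -0.1, -0.2]
gripper_width: 0.0853
```

Request:
arm_command --deltas "0 0 0 0;0 0 0 0;0 0 0 0;0 0 0 0;0 0 0 0;0 0 0 0;0 0 0 0;0 0 0 0" --fingers 0

```text
t: 5.4
position: [0.5851, 0.0617, 0.1208]
ee_rot: [[0.131, 0.991, 0.0], [0.991, -0.131, 0.0], [0.0, 0.0, -1.0]]
wrist_force: [-1.9, -0.4, 5.5]
gripper_width: 0.0413
```

```bash
python3 - <<'E'
from h import *
b=viewer.grab_frame("side")[150:310,220:380]
cv2.imwrite("pics/g.png",cv2.resize(b,None,fx=3.5,fy=3.5,interpolation=cv2.INTER_CUBIC))
s=arm.state();print(s["position"],s["gripper_width"],s["wrist_force"])
E
```

```text
[0.58513172 0.06169656 0.12082066] 0.04118291432985949 [-1.28835484 -0.341769    5.71140307]
```

View pics/g.png

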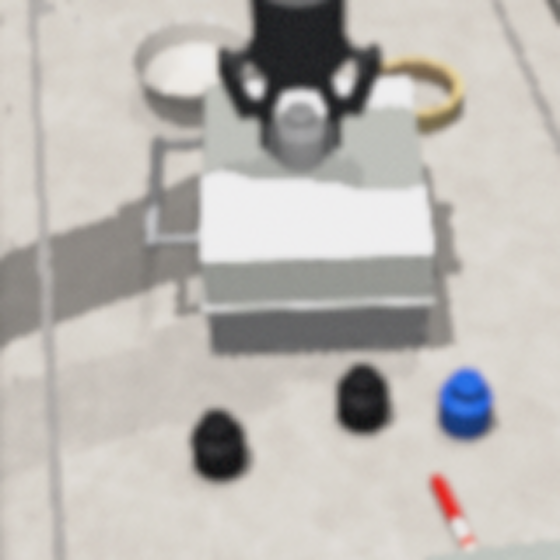

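Request:
arm_command --deltas "0 0 0.05 0;0 0 0.15 0;0 0 0.25 0;0 0 0.3 0;0 0 0.2 0;0 0 0 0" --grip_force 60

```text
t: 6.2
position: [0.5858, 0.0618, 0.1787]
ee_rot: [[0.13, 0.991, 0.002], [0.991, -0.13, 0.001], [0.001, 0.002, -1.0]]
wrist_force: [0.1, 0.0, -6.1]
gripper_width: 0.0407
```

Request:
arm_command --deltas "-0.1 -0.2 0 0;-0.2 -0.4 0 0;-0.25 -0.5 0 0;-0.3 -0.6 0 0;-0.3 -0.6 0 0;-0.3 -0.6 0 0;-0.3 -0.6 0 0;-0.25 -0.5 0 0;-0.2 -0.4 0 0;-0.13 -0.22 0 0"

```text
t: 7.45
position: [0.4436, -0.2172, 0.177]
ee_rot: [[0.133, 0.991, -0.001], [0.991, -0.133, -0.0], [-0.0, -0.001, -1.0]]
wrist_force: [-0.0, -0.3, -5.3]
gripper_width: 0.0407
```

```bash
python3 - <<'E'
from h import *
b=viewer.grab_frame("side")[190:350,240:400]
cv2.imwrite("pics/p.png",cv2.resize(b,None,fx=3.5,fy=3.5,interpolation=cv2.INTER_CUBIC))
s=arm.state();print(s["position"],s["gripper_width"],s["wrist_force"])
E
```

```text
[ 0.44291636 -0.21838443  0.1771011 ] 0.04092375150612662 [-1.23883667 -2.22635411 -6.29090545]
```

View pics/p.png

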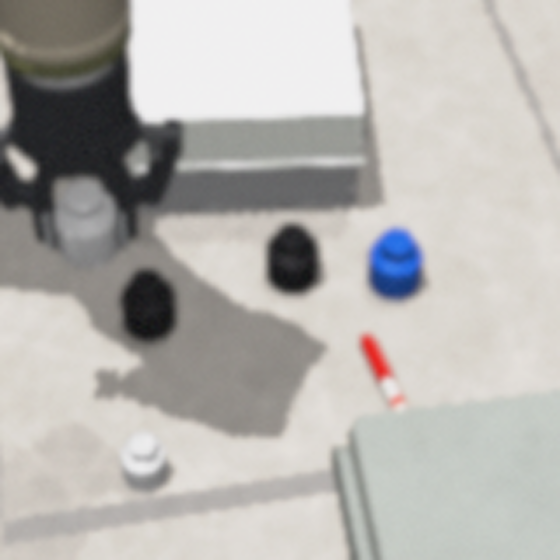

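The weight hangs upright between the fingers, between the black weight at (148,305) and the small one at (145,460), with room to lower it.

Request:
arm_command --deltas "0 0 -0.2 0;0 0 -0.45 0;0 0 -0.6 0;0 0 -0.6 0;0 0 -0.45 0;0 0 -0.25 0;0 0 -0.1 0;0 0 -0.08 0;0 0 0 0;0 0 0 0"

```text
t: 8.75
position: [0.4457, -0.2156, 0.0141]
ee_rot: [[0.13, 0.991, 0.001], [0.991, -0.13, -0.0], [-0.0, 0.001, -1.0]]
wrist_force: [0.3, -0.6, -6.0]
gripper_width: 0.041
```

Request:
arm_command --deltas "0 0 -0.03 0;0 0 -0.03 0;0 0 0 0"

```text
t: 9.12
position: [0.4453, -0.2155, 0.0098]
ee_rot: [[0.13, 0.991, -0.0], [0.991, -0.13, 0.0], [-0.0, -0.0, -1.0]]
wrist_force: [-1.2, 0.1, -5.2]
gripper_width: 0.0405
```

Request:
arm_command --deltas "0 0 -0.03 0;0 0 -0.03 0;0 0 0 0;0 0 0 0"

```text
t: 9.62
position: [0.4453, -0.2156, 0.0062]
ee_rot: [[0.131, 0.991, -0.0], [0.991, -0.131, 0.0], [0.0, -0.0, -1.0]]
wrist_force: [-0.1, -0.4, -5.6]
gripper_width: 0.0401
```

Request:
arm_command --deltas "0 0 -0.02 0;0 0 0 0;0 0 0 0"

```text
t: 10.0
position: [0.4454, -0.2156, 0.0059]
ee_rot: [[0.131, 0.991, 0.001], [0.991, -0.131, -0.0], [0.0, 0.001, -1.0]]
wrist_force: [-2.2, 1.1, 10.1]
gripper_width: 0.0409
```

Contact with the table; release and rise.

Request:
arm_command --deltas "0 0 0 0;0 0 0 0;0 0 0 0;0 0 0 0;0 0 0 0;0 0 0 0;0 0 0 0" --fingers 100

```text
t: 10.88
position: [0.4453, -0.2156, 0.0051]
ee_rot: [[0.131, 0.991, -0.0], [0.991, -0.131, -0.0], [-0.0, -0.0, -1.0]]
wrist_force: [0.7, -0.0, 0.0]
gripper_width: 0.0854
```

Request:
arm_command --deltas "0 0 0.1 0;0 0 0.3 0;0 0 0.5 0;0 0 0.6 0;0 0 0.6 0;0 0 0.5 0;0 0 0.4 0"

```text
t: 11.75
position: [0.4453, -0.2155, 0.1868]
ee_rot: [[0.13, 0.991, 0.001], [0.991, -0.13, -0.0], [0.0, 0.001, -1.0]]
wrist_force: [0.5, 0.7, -0.5]
gripper_width: 0.0858
```

```bash
python3 - <<'E'
from h import *
b=viewer.grab_frame("side")[170:350,200:400]
cv2.imwrite("pics/q.png",cv2.resize(b,None,fx=3.5,fy=3.3,interpolation=cv2.INTER_CUBIC)[:590])
s=arm.state();print(s["position"],s["gripper_width"],s["wrist_force"])
E
```

```text
[ 0.44614051 -0.21605674  0.18898479] 0.08510216466954777 [ 1.55133374 -1.32924969  0.85871482]
```

View pics/q.png

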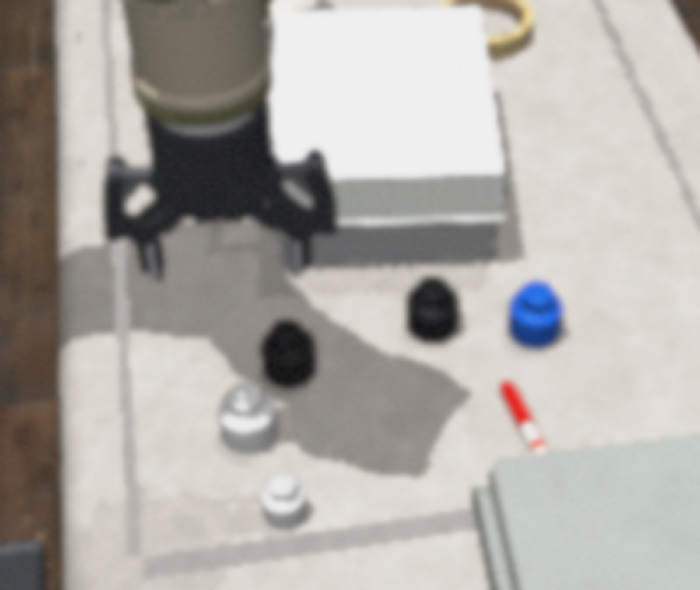

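The large weight stands upright at (248,418), beside the small one at (285,500). Next, the handle.

Request:
arm_command --deltas "0.02 0.3 0 0;0.02 0.55 0 0;0.02 0.7 0 0;0.02 0.8 0 0;0.02 0.8 0 0;0.02 0.7 0 0;0.02 0.5 0 0;0.02 0.3 0 0;0 0.07 0 0;0 0 0 0" --fingers 35 --grip_force 25

```text
t: 13.05
position: [0.4547, 0.0672, 0.1851]
ee_rot: [[0.131, 0.991, -0.0], [0.991, -0.131, -0.0], [-0.0, -0.0, -1.0]]
wrist_force: [0.9, -1.2, 0.2]
gripper_width: 0.03
```

Request:
arm_command --deltas "0 0 -0.3 0;0 0 -0.3 0;0 0 0 0;0 0 0 0"

```text
t: 13.55
position: [0.4551, 0.0669, 0.1495]
ee_rot: [[0.132, 0.991, 0.0], [0.991, -0.132, -0.0], [-0.0, 0.0, -1.0]]
wrist_force: [0.5, 0.5, -0.5]
gripper_width: 0.03
```

```bash
python3 - <<'E'
from h import *
b=viewer.grab_frame("side")[130:290,240:400]
cv2.imwrite("pics/r.png",cv2.resize(b,None,fx=3.6,fy=3.6,interpolation=cv2.INTER_CUBIC))
s=arm.state();print(s["position"],s["gripper_width"],s["wrist_force"])
E
```

```text
[0.45525177 0.06711826 0.14965751] 0.029707007033749344 [0.67687933 0.73418663 0.38894415]
```

View pics/r.png

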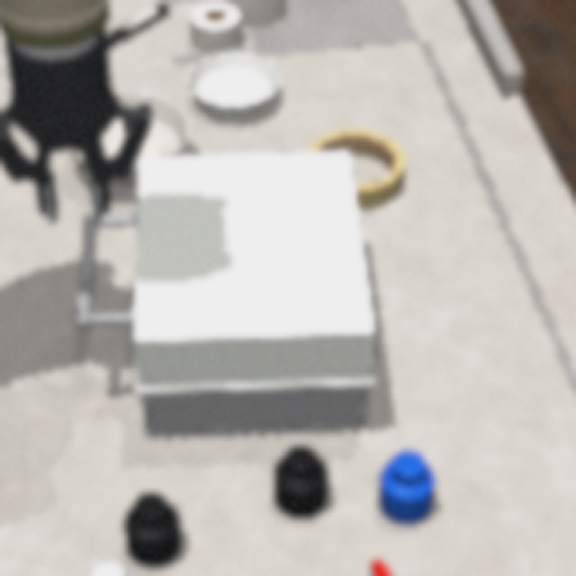

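```bash
python3 - <<'E'
from h import *
P=np.array([[.4553,.067,.15],[.4553,.067,.068],[.456,.067,.087],[.4647,.1345,.087],[.4474,-.0004,.087]])
print((proj("side",P)-[240,130])*3.6)
E
```

```text
[[ 74.38863483 215.20884796]
 [ 82.89494093 289.41076807]
 [ 81.82884433 272.68876656]
 [ 85.20466608 219.12041052]
 [ 78.31307189 330.54755385]]
```

Request:
arm_command --deltas "0.04 0 -0.3 0;0 0 -0.4 0;0 0 -0.35 0;0 0 -0.2 0;0 0 -0.07 0;0 0 0 0;0 0 0 0"

```text
t: 14.48
position: [0.4576, 0.0677, 0.0704]
ee_rot: [[0.13, 0.991, 0.001], [0.991, -0.13, 0.0], [0.0, 0.001, -1.0]]
wrist_force: [-0.4, 0.4, 0.1]
gripper_width: 0.0299
```

Request:
arm_command --deltas "0 0 0 0;0 0 0 0;0 0 0 0;0 0 0 0;0 0 0 0;0 0 0 0" --fingers 0

```text
t: 15.22
position: [0.4591, 0.0676, 0.0704]
ee_rot: [[0.131, 0.991, 0.003], [0.991, -0.131, 0.0], [0.001, 0.003, -1.0]]
wrist_force: [5.7, -2.1, 5.3]
gripper_width: 0.0108
```

```bash
python3 - <<'E'
import numpy as np
s=np.linspace(0,1,31); th=1.183*(s-np.sin(2*np.pi*s)/(2*np.pi)) *0.6+1.183*s*0.4
f=th+np.arctan2(32,232);R=.2342
X=-R*np.cos(f);Z=R*np.sin(f)
u=np.array([.9915,-.130])
P=np.stack([X*u[0],X*u[1],Z],1)/.06
d=np.diff(np.round(P-P[0],2),axis=0)
for i in range(0,30,10): print(round(th[i+10],3),";".join("%.2f %.2f %.2f 0"%tuple(r+0.) for r in d[i:i+10]), (P[i+10]-P[0])*.06+[.4591,.0676,.0704])
E
```

```text
0.297 0.01 0.00 0.06 0;0.01 0.00 0.07 0;0.01 0.00 0.07 0;0.02 -0.01 0.08 0;0.02 0.00 0.10 0;0.03 0.00 0.11 0;0.04 -0.01 0.13 0;0.05 0.00 0.15 0;0.06 -0.01 0.16 0;0.07 -0.01 0.18 0 [0.47840769 0.06506848 0.13678921]
0.886 0.09 -0.01 0.18 0;0.11 -0.02 0.20 0;0.13 -0.01 0.19 0;0.14 -0.02 0.20 0;0.16 -0.02 0.19 0;0.16 -0.03 0.17 0;0.18 -0.02 0.17 0;0.18 -0.02 0.15 0;0.18 -0.03 0.13 0;0.17 -0.02 0.11 0 [0.56830739 0.05328133 0.23839906]
1.183 0.16 -0.02 0.10 0;0.16 -0.02 0.07 0;0.14 -0.02 0.07 0;0.12 -0.01 0.05 0;0.11 -0.02 0.04 0;0.09 -0.01 0.04 0;0.08 -0.01 0.02 0;0.07 -0.01 0.02 0;0.06 -0.01 0.02 0;0.06 -0.01 0.02 0 [0.63151768 0.04499355 0.26527644]
```

Request:
arm_command --deltas "0.01 0.00 0.06 0;0.01 0.00 0.07 0;0.01 0.00 0.07 0;0.02 -0.01 0.08 0;0.02 0.00 0.10 0;0.03 0.00 0.11 0;0.04 -0.01 0.13 0;0.05 0.00 0.15 0;0.06 -0.01 0.16 0;0.07 -0.01 0.18 0" --grip_force 40

```text
t: 16.48
position: [0.4775, 0.0652, 0.1367]
ee_rot: [[0.13, 0.991, 0.001], [0.991, -0.13, -0.0], [-0.0, 0.001, -1.0]]
wrist_force: [8.0, 0.0, -6.7]
gripper_width: 0.0102
```

Request:
arm_command --deltas "0.09 -0.01 0.18 0;0.11 -0.02 0.20 0;0.13 -0.01 0.19 0;0.14 -0.02 0.20 0;0.16 -0.02 0.19 0;0.16 -0.03 0.17 0;0.18 -0.02 0.17 0;0.18 -0.02 0.15 0;0.18 -0.03 0.13 0;0.17 -0.02 0.11 0"

```text
t: 17.73
position: [0.5639, 0.054, 0.2389]
ee_rot: [[0.13, 0.992, -0.006], [0.992, -0.13, 0.002], [0.001, -0.006, -1.0]]
wrist_force: [-13.1, 3.4, 16.8]
gripper_width: 0.0104
```

```bash
python3 - <<'E'
from h import *
b=viewer.grab_frame("side")[100:290,240:400]
cv2.imwrite("pics/s.png",cv2.resize(b,None,fx=3,fy=3,interpolation=cv2.INTER_CUBIC))
s=arm.state();print(s["position"],s["gripper_width"],s["wrist_force"])
E
```

```text
[0.56559025 0.05385881 0.2399395 ] 0.010623468676048742 [-13.81973166   2.95064964  22.35595983]
```

View pics/s.png

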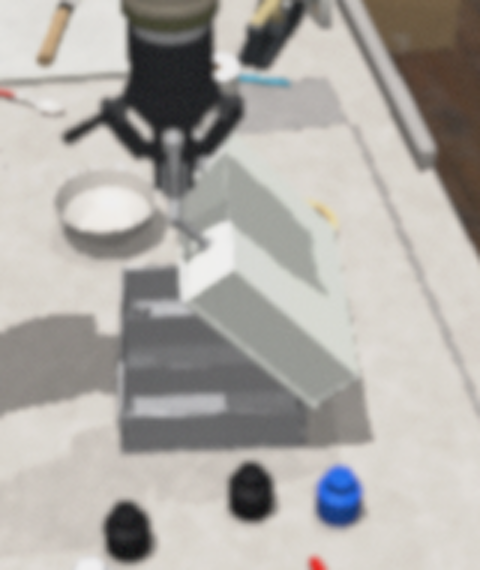

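Request:
arm_command --deltas "0.13 -0.02 0.13 0;0.14 -0.02 0.09 0;0.14 -0.02 0.07 0;0.12 -0.01 0.05 0;0.11 -0.02 0.04 0;0.09 -0.01 0.04 0;0.08 -0.01 0.02 0;0.07 -0.01 0.02 0;0 0 0 0;0 0 0 0"

```text
t: 19.02
position: [0.6194, 0.0467, 0.2666]
ee_rot: [[0.13, 0.992, 0.0], [0.992, -0.13, 0.001], [0.001, -0.0, -1.0]]
wrist_force: [-2.8, 4.9, 7.1]
gripper_width: 0.0107
```

Request:
arm_command --deltas "0.05 -0.01 0.01 0;0.05 -0.01 0.01 0;0.05 0 0.01 0;0.04 0 0.01 0;0 0 0 0;0 0 0 0;0 0 0 0;0 0 0 0"

```text
t: 20.02
position: [0.6311, 0.0452, 0.2696]
ee_rot: [[0.13, 0.992, 0.001], [0.992, -0.13, 0.001], [0.001, 0.001, -1.0]]
wrist_force: [-4.1, 3.9, 10.1]
gripper_width: 0.0105
```

```bash
python3 - <<'E'
from h import *
im=viewer.grab_frame("side");k=4;o=np.array([240,110])
b=cv2.resize(im[110:250,240:400],None,fx=k,fy=k,interpolation=cv2.INTER_CUBIC)
s=arm.state();print(s["position"],s["gripper_width"],s["wrist_force"],np.abs(s["qd"]).max())
u=np.array([.9915,-.130]);v=np.array([.130,.9915])
h=np.array([.459,.0676])+.232*u
# lines: cover side edges at y=-113 local, plus bar
def W(x,y,z,t):  # rel. pin, shut coords -> world
    X=x*np.cos(t)+z*np.sin(t);Z=-x*np.sin(t)+z*np.cos(t)
    return [*(h+X*u+y*v),.055+Z]
for t,c in((1.093,(0,0,255)),(1.183,(0,255,0)),(1.273,(255,0,0))):
    P=[W(-.190,-.113,.060,t),W(-.004,-.113,.060,t),W(-.004,.113,.060,t),W(-.190,.113,.060,t),W(-.190,-.113,.060,t)]
    p=((proj("side",P)-o)*k).astype(int);cv2.polylines(b,[p],False,c,1)
    p=((proj("side",[W(-.232,-.068,.032,t),W(-.232,.068,.032,t)])-o)*k).astype(int);cv2.polylines(b,[p],False,c,1)
cv2.imwrite("pics/t.png",b)
E
```

```text
[0.63109164 0.04519304 0.26961493] 0.010246935008632071 [-3.05243729  3.75441291  9.66065297] 0.0018302204771393545
```

View pics/t.png

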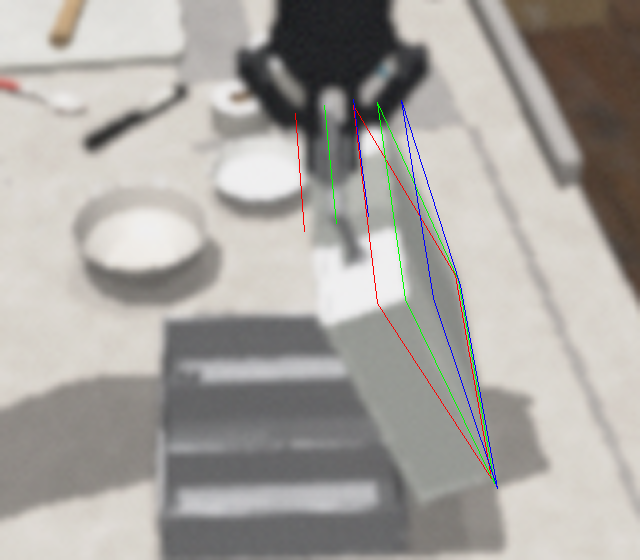

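The green overlay for 1.183 rad matches the cover's corner (406,300) and the bar. I'll let it hold briefly, then hand in.

Request:
arm_command --deltas "0 0 0 0;0 0 0 0;0 0 0 0;0 0 0 0;0 0 0 0;0 0 0 0"

```text
t: 20.82
position: [0.6311, 0.0452, 0.2696]
ee_rot: [[0.13, 0.991, 0.001], [0.991, -0.13, 0.001], [0.001, 0.001, -1.0]]
wrist_force: [-4.4, 4.3, 10.0]
gripper_width: 0.0104
```

```bash
python3 - <<'E'
from h import *
viewer.grab_frame("side")
for n in("big_weight_mid","small_weight_mid","steel_bowl","dish","tape_roll"): print(n,[np.round(np.array(r["point"])*[640,400],1).tolist() for r in boxes_of(n,"side")][:4])
s=arm.state();print(s["position"],s["gripper_width"],s["wrist_force"],s["t"])
print(ticket.close_job())
E
```

```text
big_weight_mid [[280.5, 278.4], [269.7, 296.7], [324.5, 263.5], [355.9, 264.7]]
small_weight_mid [[281.2, 322.8]]
steel_bowl [[279.6, 169.5]]
dish [[307.6, 150.5]]
tape_roll []
[0.63107516 0.04518156 0.26961864] 0.010294676563827342 [-3.61545082  4.68029897 10.59245953] 21.125
the job is handed in; nothing more can be done
None
```

I moved the large check weight off the cover and swung the cover up to its balance point. I then handed the job in at about 21 s with the gripper still holding the bar. No verdict is reported, so these are my own last checks:

- **Large weight:** it stands upright on the worktop at about (0.445, -0.215) m, let go. Its axis is roughly 8 cm from the small weight's, and a picture after release confirmed it upright.
- **Cover:** the projected outline for 1.183 rad matched the cover's corner and bar in the side picture. The arc position along x agrees, and the tool did not move over the last 0.8 s.
- **Grip:** the fingers read 10 mm open on the 12 mm bar with a 40 N grip. The tool height is about 4 mm above the computed arc, which leaves a steady force of about 12 N at the wrist. I left that, as it is well within the limits.
- **Other things:** the small weight, bowl and dish were found within a few pixels of where they started. In the last frame the network did not find the tape roll, and I didn't check the pen with it. The arm went nowhere near either.

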